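Clamp the glued painting panel with the ratchet bench clamp

ROBOT

A 6-joint arm with a two-finger parallel gripper is mounted at the origin on the work surface. World frame = base frame: x ahead of the robot, y to its left, z up, the work surface at z = 0. Lengths are in m, angles in rad, forces in N, time in s.
With the tool pointing down it reaches from about 0.3 to 0.775 m from the base axis. Payload 14.6 kg.
Tool frame: the origin (TCP) lies at the very end of the fingers, on their centre line; the grasp point (between the pads) lies ctrl.grasp_offset behind it (ctrl.grasp_offset is the distance from the TCP to the grasp point, in m); z points along the fingers, y is the direction in which the jaws open and shut (so a half turn about z gives the same grasp; the last joint's range is limited). The gripper opens to 94 mm and grips with 3 to 60 N. Pads are 16 mm wide; open, the fingers measure 119 mm over their backs; the gripper's body (75 mm by 177 mm) begins 78 mm behind the grasp point.
Start: joints at [-1.352, 0.3, 1.521, -0, 1.321, -0.067], TCP at [0.155, -0.528, 0.205] pointing down, gripper open.
Joint ranges: [-3.03, 3.03], [-0.79, 2.21], [0.23, 2.52], [-1.04, 4.18], [0, 3.07], [-2.55, 2.55]. Speed limits (rad/s): [2.22, 2.22, 2.57, 3.14, 3.14, 3.14].

INTERFACE

Orientations are given as [roll, pitch, yaw] about the fixed x, y, z axes, in that order (R = Rz(yaw) Ry(pitch) Rx(roll)).
In Python, from station import ctrl gives the robot as it stands. The module is installed in compiled form; this text tells all that it offers.
- The arm moves only by the tool carry_out, never from a script. Its argument "deltas" is a list of rows, each an object of numbers: "x", "y", "z": the shift along the tool's x, y, z in units of 0.02 m (1.0 is 0.02 m); "wx", "wy", "wz": the turn, a rotation vector about the tool's x, y, z in units of 0.08 rad (1.0 is 0.08 rad); "jaw": the opening in per cent of the stroke, from 0 (shut) to 100 (fully open). A call has 1 to 12 rows; each row shifts and turns the commanded pose from where the row before left it, along the tool's axes as they then stand; what a row does not reach is not made up. A row lasts 1/12 s, in which the tool goes at most 41.7 mm and 7.16 degrees, less where a joint would pass 70% of its speed; a pose out of reach is approached as far as the arm can. A call with a number of a shift or a turn outside -1 to 1 is refused whole. A call with a gripper value outside its range is refused whole. The fingers move at their own pace and stop on an object; "squeeze" is the grip in N (left out, the last holds). Time passes only in rows, so rows that do not move let the fingers close. It gives the time, the measured TCP pose, the force and the opening at its end, in the units of the state.
- ctrl.get_obs(): the state, without advancing time (a new reading comes with each control period).
- ctrl.camera(name): name is "side" or "top"; returns the picture (400x640x3 uint8, blue, green, red); there is no depth.
- ctrl.camera_params(name): a dict with "mtx" (3x3 intrinsics, pixels), "origin" and "attitude" of the camera in the world. Camera axes: x right, y down, z forward; pixel columns grow to the right and rows downward; lengths in m; the calibration is good to about 2 mm. A picture is of the moment at which its call begins. camera_params takes no time and is no camera call.
- ctrl.hand_in(): hands the job in, once; it reports no verdict.
Trained networks look in the newest picture that a camera, given by its name, has taken for a name from the list of things; names that differ only in an ending like _2 or _b are one class to them, and where a whole thing is asked for, a point or a joint stands for the part that bears it (a point fixed in the world has none). Each returns a list of dicts, best first, with "conf" (0 to 1); they miss things now and then, are a little off and sometimes report something else, mostly with a low value. They report only what shows in the picture. A call takes as long as a camera call.
- ctrl.boxes_of(camera, label): "rect" ([left, top, right, bottom] in pixels, round what is visible of it).
- ctrl.mark_of(camera, label): "position" ([row, column] in pixels: a listed point, or the origin of a listed thing).
The state is a dict: "time_s": time; "qpos": joint angles; "joint_vel": joint speeds; "tau": joint torques, N m; "ee_pos": TCP position; "eef_rot": TCP orientation; "force": force on the tool from outside, world axes, zero at the start; "moment": the same for the moment, N m; "grip_width": finger opening in m.
Only numpy, scipy, OpenCV 4.12 (cv2) and the standard library are available. Lean on these libraries where they do the work, as an engineer would, in place of code of your own. Each camera call takes 0.05 s, during which the arm holds its last target.

TASK

A small glued-up painting panel stands in the ratchet clamp on the studio desk. Pump the clamp's orange trigger (squeeze it towards the black handle, let it come back, repeat) until the shoe has come up to the panel and presses it against the end stop, with the pointer on the shoe in the green band of the gauge; never squeeze into the red, which crushes the panel. Move the ram and shoe only by the trigger, leave the panel and the things around alone, and finish while still holding the trigger squeezed.

Things in the scene. Friction and masses are not known exactly. Their poses are not given: they have to be found in the camera images.
- clamp: Ratchet bench clamp fixed on the desk, plywood base 100 x 285 x 12 mm. Origin: on the desk under the housing; +y: the ram advances, z up. Blue housing x +-23, y -60 to 30, top 107 mm high; the ram's notched tail behind it reaches y = -125 mm at most. Above it rise the black handle and, on its -y side, the orange trigger. Fixed blue end stop, 80 mm wide, 90 mm high, face at y = 150 mm
- handle_front (a point): Middle of the front (outer, +y) face of the fixed black handle, 162 mm above the desk. Handle: 26 mm wide in x, 18 mm thick (clamp y = 10 to 28 mm), top 192 mm above the desk
- trigger_back (a point): Point on the back (outer, -y) face of the orange trigger (22 mm wide, 12 mm thick, top 188 mm above the desk), 162 mm above the desk. From here to the handle's front face: 58 mm released, 46.5 mm fully squeezed. Room above and beside is free
- trigger (a joint): Travel of the orange trigger (m), an upright finger bar that slides straight along +y towards the fixed handle: 0 to 0.001 released (a spring returns it), 0.0115 squeezed against its stop. Takes 2 to 18 N. Let it come fully back between squeezes, or the ratchet does not catch the next notch
- ram (a joint): Advance of the ram with the shoe (m) towards the end stop; starts between 0 and 0.016, at most 0.052. A full squeeze moves it 8 mm (the first one 2 to 10 mm); on release it stays, springing back 1 to 2 mm under load (after only part of a squeeze, all that the squeeze gave)
- shoe (a joint): How far the sprung shoe is pushed back into the ram (m): 0 free, 0.7 N per mm, at most 0.017. A black pointer on the shoe slides back over the gauge on the ram, seen from above: white band 0 to 4.5 mm, green 4.5 to 13 mm, red beyond; above 15.5 mm (11 N) the panel is crushed. Once the shoe presses the panel on the stop, a full squeeze adds about 7 mm
- shoe_face (a point): Centre of the rubber face of the shoe (60 mm wide, 50 mm high), which meets the panel; 45 mm above the desk
- stop_face (a point): Point on the face of the end stop, 45 mm above the desk, straight ahead of the shoe
- panel: Small cradled painting panel, a light wooden block with a painted white face, 80 mm (x) x 40 mm (y) x 80 mm high, standing loose on the clamp's base 1 to 4 mm short of the end stop, 10 to 30 mm in front of the shoe. Origin: centre of its underside (12 mm above the desk)
- pen_mug: White mug of pens, 80 mm across, 150 mm high with the pens; bystander. Origin: centre of its underside
- glue: White glue bottle, 56 mm across, 140 mm high; bystander. Origin: centre of its underside
- tape: Roll of yellow tape lying flat, 100 mm across, 24 mm high; bystander. Origin: centre of its underside

How it is judged:
By the outcome, as a careful person would: the job done as asked, in the order asked, and still so for the second after the job is handed in, while the arm keeps its last pose, push and grip.
It also fails if it takes over 38 s, if anything falls off the work surface, if the arm or the gripper's body presses on something with over 40 N, if the wrist force passes 120 N, or if a joint passes its speed limit or range.

## Working session

There is one attempt and no reset: what is moved stays moved. The work goes in short steps, Python scripts to look and compute and a tool call to move; the robot and the scene stay as the last step left them, time stands still between calls to the robot, and variables do not carry over. Pictures are saved under pics/ and viewed, and the job is handed in when it is done.

Besides the shell and the picture viewer there is one more tool, called in YAML: its name, and indented under it one key for each argument. carry_out: Moves the arm, as the interface text tells. Its arguments: {"type":"object","properties":{"deltas":{"type":"array"},"squeeze":{"type":"number"}},"required":["deltas"]}

```bash
mkdir -p pics
cat > h.py <<'E'
import numpy as np, cv2
from station import ctrl
def ray(cam,row,col):
    p=ctrl.camera_params(cam); K=np.array(p['mtx']); R=np.array(p['attitude']); o=np.array(p['origin'])
    if R.shape!=(3,3): print('att',R)
    d=R@np.linalg.inv(K)@np.array([col,row,1.]); return o,d
def at_z(cam,row,col,z):
    o,d=ray(cam,row,col); return o+d*(z-o[2])/d[2]
def proj(cam,P):
    p=ctrl.camera_params(cam); K=np.array(p['mtx']); R=np.array(p['attitude']); o=np.array(p['origin'])
    c=K@(R.T@(np.array(P)-o)); return c[1]/c[2],c[0]/c[2]
def tri(ps):
    A=np.zeros((3,3));b=np.zeros(3)
    for cam,(r,c) in ps:
        o,d=ray(cam,r,c); d=d/np.linalg.norm(d); M=np.eye(3)-np.outer(d,d); A+=M;b+=M@o
    return np.linalg.solve(A,b)
E
python3 - <<'E'
from h import *
for c in ['top','side']:
    cv2.imwrite(f'pics/{c}0.png',ctrl.camera(c)); print(c,ctrl.camera_params(c))
    for n in ['handle_front','trigger_back','shoe_face','stop_face','clamp','panel']:
        m=ctrl.mark_of(c,n)[:2]; print(n,[(np.round(x['position'],1),round(x['conf'],2)) for x in m])
o=ctrl.get_obs(); print(o, ctrl.grasp_offset)
E
```

```text
top {'mtx': array([[513.84383126,   0.        , 327.32294995],
       [  0.        , 513.84383126, 199.50733103],
       [  0.        ,   0.        ,   1.        ]]), 'origin': array([0.52594006, 0.0230324 , 1.71400982]), 'attitude': array([-3.07374369, -0.01149668, -1.55706042])}
handle_front [(array([231.6, 318.7]), 0.8)]
trigger_back [(array([232.1, 337.6]), 0.56)]
shoe_face [(array([226.6, 302.4]), 0.54)]
stop_face [(array([228.1, 280.3]), 0.84)]
clamp [(array([230.1, 325.6]), 0.56), (array([242.5, 214.5]), 0.23)]
panel [(array([227.6, 288.2]), 0.68)]
side {'mtx': array([[432.93645559,   0.        , 315.64856579],
       [  0.        , 432.93645559, 198.96445062],
       [  0.        ,   0.        ,   1.        ]]), 'origin': array([0.2820845 , 0.90037588, 0.80486704]), 'attitude': array([-2.18913745,  0.02093567, -2.806291  ])}
handle_front [(array([197.2, 334.3]), 0.93)]
trigger_back [(array([183.5, 343.9]), 0.71)]
shoe_face []
stop_face [(array([265.2, 320. ]), 0.85)]
clamp [(array([237.6, 340.7]), 0.94)]
panel [(array([269.3, 325.6]), 0.96)]
{'time_s': 0.7, 'qpos': array([-1.35159095e+00,  2.99887900e-01,  1.52098614e+00, -1.94011403e-05,
        1.32068702e+00, -6.65839873e-02]), 'joint_vel': array([-2.16443573e-03,  1.24769279e-03, -3.52477221e-05,  9.79438692e-04,
       -1.32583354e-03,  8.51654476e-04]), 'tau': array([ 8.94613868e-05, -5.31578779e+01, -3.52878141e+01,  7.08760531e-02,
        2.12730118e-02, -2.49759125e-05]), 'ee_pos': array([ 0.1550538 , -0.52769086,  0.20545809]), 'eef_rot': array([3.14156239e+00, 2.08575463e-05, 2.85794166e-01]), 'force': array([-0.00901583,  0.14349494,  0.14490837]), 'moment': array([-0.01556772,  0.00926774, -0.03139236]), 'grip_width': 0.09424656498753727} 0.0188
```

```bash
sed -i "s/R=np.array(p\['attitude'\])/R=Rot.from_euler('xyz',p['attitude']).as_matrix()/; 1a from scipy.spatial.transform import Rotation as Rot" h.py
python3 - <<'E'
from h import *
T=dict(handle_front=((231.6,318.7),(197.2,334.3)),trigger_back=((232.1,337.6),(183.5,343.9)),stop_face=((228.1,280.3),(265.2,320)),clamp=((230.1,325.6),(237.6,340.7)),panel=((227.6,288.2),(269.3,325.6)))
Z=dict(handle_front=.162,trigger_back=.162,stop_face=.045,clamp=0,panel=.012)
for k,(a,b) in T.items(): print(k,tri([('top',a),('side',b)]).round(4),at_z('top',*a,Z[k]).round(4),at_z('side',*b,Z[k]).round(4))
print('shoe',at_z('top',226.6,302.4,.045))
a=cv2.imread('pics/top0.png');cv2.imwrite('pics/top0z.png',cv2.resize(a[160:300,220:420],(800,560),interpolation=cv2.INTER_CUBIC))
a=cv2.imread('pics/side0.png');cv2.imwrite('pics/side0z.png',cv2.resize(a[120:320,220:460],(720,600),interpolation=cv2.INTER_CUBIC))
E
```

```text
handle_front [0.5408 0.0332 0.1662] [0.5343 0.0313 0.162 ] [0.549  0.0294 0.162 ]
trigger_back [ 0.5363 -0.0246  0.1727] [ 0.5336 -0.0257  0.162 ] [ 0.5433 -0.0394  0.162 ]
stop_face [0.5455 0.1572 0.0399] [0.5446 0.1565 0.045 ] [0.5446 0.1623 0.045 ]
clamp [0.5383 0.0088 0.0118] [0.5405 0.0093 0.    ] [ 0.54   -0.0051  0.    ]
panel [0.5437 0.1326 0.0033] [0.5469 0.1331 0.012 ] [0.5375 0.14   0.012 ]
shoe [0.55040335 0.08499996 0.045     ]
```

View pics/top0.png

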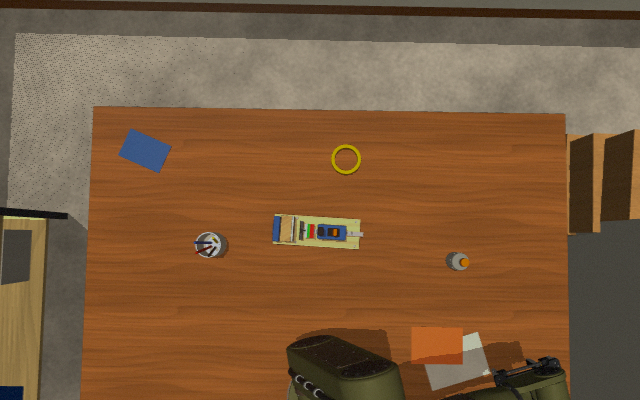

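View pics/side0.png

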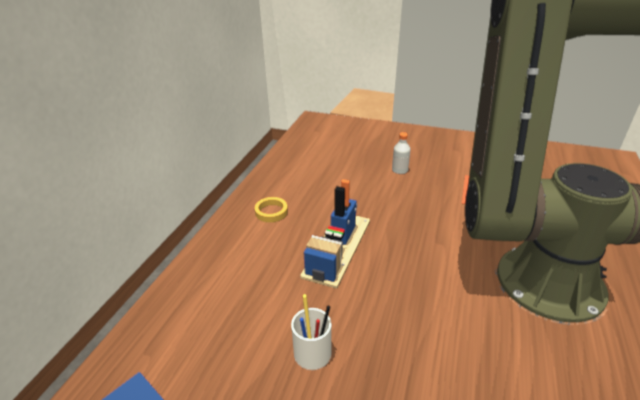

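```bash
ls pics
```

```text
side0.png
side0z.png
top0.png
top0z.png
```

View pics/top0z.png

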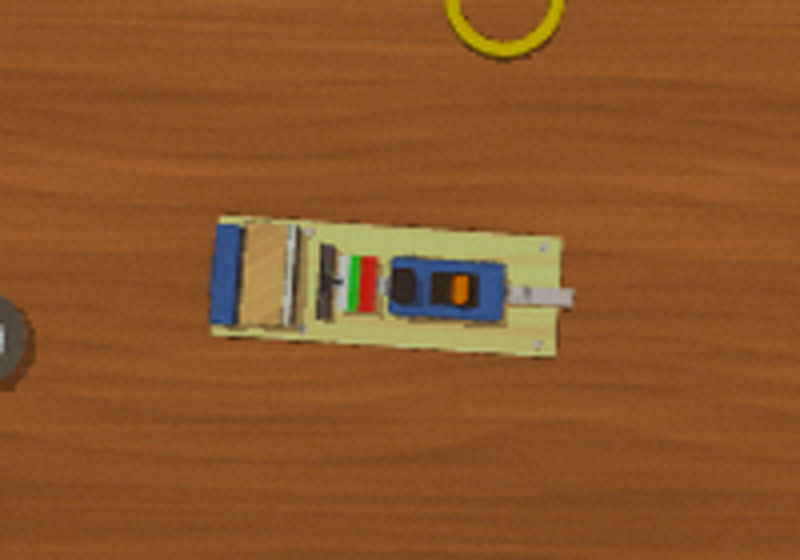

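View pics/side0z.png

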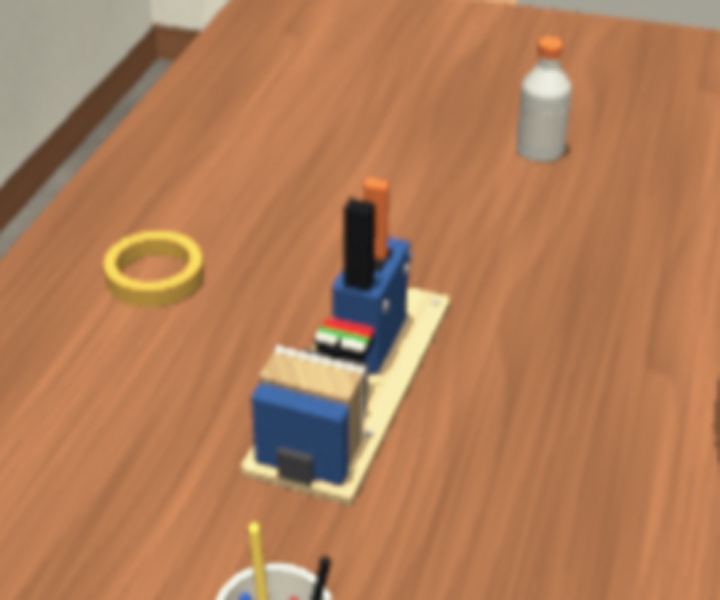

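Run:
```python
from h import *
c=np.array([[219,215],[562,238],[556,356],[211,334]])/4.+np.array([220,160])-0.4
P=np.array([at_z('top',v,u,.012) for u,v in c]); print(P.round(4))
for i in range(4): print(np.linalg.norm(P[i]-P[(i+1)%4]).round(4))
ey=(P[0]-P[1]+P[3]-P[2]);ey/=np.linalg.norm(ey);print('clamp +y',ey, 'yaw',np.degrees(np.arctan2(-ey[0],ey[1])))
# base center x=0; end stop end at? 
cx=P.mean(0); print('base ctr',cx.round(4))
# handle and trigger tops: zoom px
for n,u,v,z in [('handle top',403,286,.192),('trig top',461,290,.188),('stop ctr face top',242,277,.09)]:
    print(n,at_z('top',v/4+159.6,u/4+219.6,z).round(4))
a=cv2.imread('pics/side0.png');cv2.imwrite('pics/side0zz.png',cv2.resize(a[170:290,290:390],(600,600)[::1],interpolation=cv2.INTER_CUBIC))
```

```text
[[ 0.5934  0.1798  0.012 ]
 [ 0.5784 -0.1045  0.012 ]
 [ 0.4809 -0.1004  0.012 ]
 [ 0.4952  0.1843  0.012 ]]
0.2846
0.0975
0.2851
0.0983
clamp +y [0.0513711  0.99867963 0.        ] yaw -2.9446431524949173
base ctr [0.537  0.0398 0.012 ]
handle top [0.5357 0.0263 0.192 ]
trig top [ 0.5334 -0.0167  0.188 ]
stop ctr face top [0.5417 0.1535 0.09  ]
```

carry_out:
  deltas:
    - {"z":-0.85,"wz":0.84}
    - {"z":-0.85,"wz":0.84}
    - {"z":-0.85,"wz":0.84}
    - {"z":-0.85,"wz":0.84}
    - {"z":-0.85,"wz":0.84}
    - {"x":0.58,"y":-0.93}
    - {"x":0.58,"y":-0.93}
    - {"x":0.58,"y":-0.93}
    - {"x":0.58,"y":-0.93}
    - {"x":0.58,"y":-0.93}
    - {"x":0.58,"y":-0.93}
    - {"x":0.58,"y":-0.93}

```text
invalid input
```

carry_out:
  deltas:
    - {"x":0.58,"y":-0.93}
    - {"x":0.58,"y":-0.93}
    - {"x":0.58,"y":-0.93}
    - {"x":0.58,"y":-0.93}
    - {"x":0.58,"y":-0.93}
    - {"x":0.58,"y":-0.93}
    - {"x":0.58,"y":-0.93}
    - {"x":0.58,"y":-0.93}
    - {"x":0.58,"y":-0.93}
    - {"x":0.58,"y":-0.93}
    - {"x":0.58,"y":-0.93}
    - {"x":0.58,"y":-0.93}

```text
invalid input
```

carry_out:
  deltas:
    - {"x":0.58,"y":-0.93}
    - {"x":0.58,"y":-0.93}
    - {"x":0.58,"y":-0.93}
    - {"x":0.58,"y":-0.93}
    - {"x":0.58,"y":-0.93}
    - {"x":0.58,"y":-0.93}
    - {"x":0.58,"y":-0.93}
    - {"x":0.58,"y":-0.93}
    - {"x":0.58,"y":-0.93}
    - {"x":0.58,"y":-0.93}
    - {"x":0.58,"y":-0.93}
    - {}

```text
invalid input
```

carry_out:
  deltas:
    - {"x":0,"y":0,"z":-0.85,"wx":0,"wy":0,"wz":0.84,"jaw":100}
    - {"x":0,"y":0,"z":-0.85,"wx":0,"wy":0,"wz":0.84,"jaw":100}
    - {"x":0,"y":0,"z":-0.85,"wx":0,"wy":0,"wz":0.84,"jaw":100}
    - {"x":0,"y":0,"z":-0.85,"wx":0,"wy":0,"wz":0.84,"jaw":100}
    - {"x":0,"y":0,"z":-0.85,"wx":0,"wy":0,"wz":0.84,"jaw":100}

```text
time_s: 1.12
ee_pos: [0.155, -0.5276, 0.2913]
eef_rot: [3.142, -0.0, -0.054]
force: [0.5, -0.1, 0.9]
grip_width: 0.0943
```

carry_out:
  deltas:
    - {"x":0.58,"y":-0.93,"z":0,"wx":0,"wy":0,"wz":0,"jaw":100}
    - {"x":0.58,"y":-0.93,"z":0,"wx":0,"wy":0,"wz":0,"jaw":100}
    - {"x":0.58,"y":-0.93,"z":0,"wx":0,"wy":0,"wz":0,"jaw":100}
    - {"x":0.58,"y":-0.93,"z":0,"wx":0,"wy":0,"wz":0,"jaw":100}
    - {"x":0.58,"y":-0.93,"z":0,"wx":0,"wy":0,"wz":0,"jaw":100}
    - {"x":0.58,"y":-0.93,"z":0,"wx":0,"wy":0,"wz":0,"jaw":100}
    - {"x":0.58,"y":-0.93,"z":0,"wx":0,"wy":0,"wz":0,"jaw":100}
    - {"x":0.58,"y":-0.93,"z":0,"wx":0,"wy":0,"wz":0,"jaw":100}
    - {"x":0.58,"y":-0.93,"z":0,"wx":0,"wy":0,"wz":0,"jaw":100}
    - {"x":0.58,"y":-0.93,"z":0,"wx":0,"wy":0,"wz":0,"jaw":100}
    - {"x":0.58,"y":-0.93,"z":0,"wx":0,"wy":0,"wz":0,"jaw":100}
    - {"x":0.58,"y":-0.93,"z":0,"wx":0,"wy":0,"wz":0,"jaw":100}

```text
time_s: 2.12
ee_pos: [0.3057, -0.3108, 0.2906]
eef_rot: [3.141, -0.0, -0.05]
force: [0.2, 0.5, 0.9]
grip_width: 0.0942
```

carry_out:
  deltas:
    - {"x":0.58,"y":-0.93,"z":0,"wx":0,"wy":0,"wz":0,"jaw":100}
    - {"x":0.58,"y":-0.93,"z":0,"wx":0,"wy":0,"wz":0,"jaw":100}
    - {"x":0.58,"y":-0.93,"z":0,"wx":0,"wy":0,"wz":0,"jaw":100}
    - {"x":0.58,"y":-0.93,"z":0,"wx":0,"wy":0,"wz":0,"jaw":100}
    - {"x":0.58,"y":-0.93,"z":0,"wx":0,"wy":0,"wz":0,"jaw":100}
    - {"x":0.58,"y":-0.93,"z":0,"wx":0,"wy":0,"wz":0,"jaw":100}
    - {"x":0.58,"y":-0.93,"z":0,"wx":0,"wy":0,"wz":0,"jaw":100}
    - {"x":0.58,"y":-0.93,"z":0,"wx":0,"wy":0,"wz":0,"jaw":100}
    - {"x":0.58,"y":-0.93,"z":0,"wx":0,"wy":0,"wz":0,"jaw":100}
    - {"x":0.58,"y":-0.93,"z":0,"wx":0,"wy":0,"wz":0,"jaw":100}
    - {"x":0.58,"y":-0.93,"z":0,"wx":0,"wy":0,"wz":0,"jaw":100}
    - {"x":0.58,"y":-0.93,"z":0,"wx":0,"wy":0,"wz":0,"jaw":100}

```text
time_s: 3.12
ee_pos: [0.456, -0.0948, 0.2906]
eef_rot: [3.142, -0.0, -0.05]
force: [-0.2, 0.5, 0.1]
grip_width: 0.0939
```

carry_out:
  deltas:
    - {"x":0.58,"y":-0.93,"z":0,"wx":0,"wy":0,"wz":0,"jaw":100}
    - {"x":0.58,"y":-0.93,"z":0,"wx":0,"wy":0,"wz":0,"jaw":100}
    - {"x":0.58,"y":-0.93,"z":0,"wx":0,"wy":0,"wz":0,"jaw":100}
    - {"x":0.58,"y":-0.93,"z":0,"wx":0,"wy":0,"wz":0,"jaw":100}
    - {"x":0.58,"y":-0.93,"z":0,"wx":0,"wy":0,"wz":0,"jaw":100}
    - {"x":0.58,"y":-0.93,"z":0,"wx":0,"wy":0,"wz":0,"jaw":100}
    - {"x":0,"y":0,"z":0,"wx":0,"wy":0,"wz":0,"jaw":100}
    - {"x":0,"y":0,"z":0,"wx":0,"wy":0,"wz":0,"jaw":100}

```text
time_s: 3.78
ee_pos: [0.5307, 0.0127, 0.2901]
eef_rot: [3.142, 0.001, -0.049]
force: [-0.9, -0.6, 0.7]
grip_width: 0.0943
```

Run:
```python
from h import *
a=ctrl.camera('side')
for n in ['handle_front','trigger_back','shoe_face','stop_face','clamp']:
        m=ctrl.mark_of('side',n)[:2]; print(n,[(np.round(x['position'],1),round(x['conf'],2)) for x in m])
o=ctrl.get_obs(); print(o['time_s'],o['ee_pos'],o['eef_rot'],o['force'])
cv2.imwrite('pics/side1.png',a);cv2.imwrite('pics/side1z.png',cv2.resize(a[100:300,220:460],(720,600),interpolation=cv2.INTER_CUBIC))
for y in [-.03,.028]:
  P=np.array([.535,.006,0])+y*np.array([.0514,.9987,0]); P[2]=.162; print(y,proj('side',P))
```

```text
handle_front [(array([199.4, 337.2]), 0.71)]
trigger_back [(array([185.4, 346.3]), 0.69)]
shoe_face [(array([250.3, 330.4]), 0.63)]
stop_face [(array([266.1, 318. ]), 0.69)]
clamp [(array([240. , 340.1]), 0.81)]
4.0833 [0.53039527 0.01153917 0.2906736 ] [ 3.14156677e+00 -3.79303857e-04 -5.10906421e-02] [ 0.7410345 -0.4144812 -0.8912821]
-0.03 (np.float64(187.16555752703616), np.float64(345.8398776740917))
0.028 (np.float64(199.02710499068988), np.float64(338.4723798285912))
```

View pics/side1z.png

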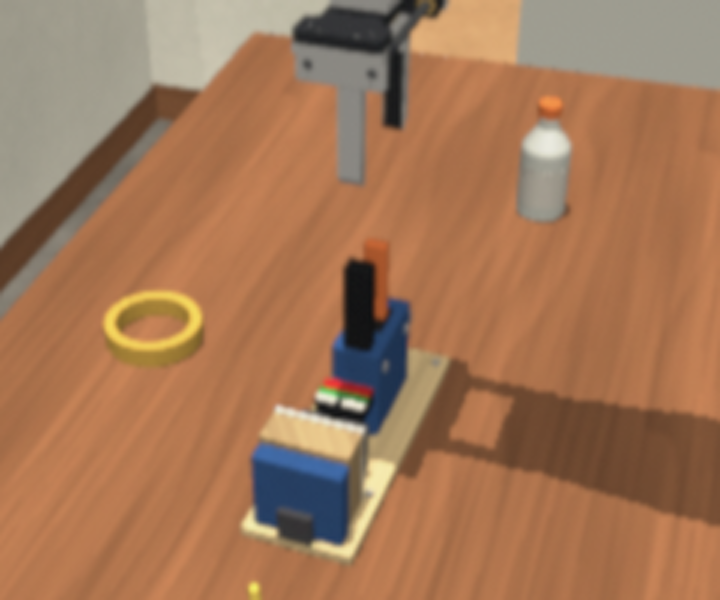

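carry_out:
  deltas:
    - {"x":0.23,"y":0,"z":0.92,"wx":0,"wy":0,"wz":0,"jaw":100}
    - {"x":0,"y":0,"z":0.92,"wx":0,"wy":0,"wz":0,"jaw":100}
    - {"x":0,"y":0,"z":0.92,"wx":0,"wy":0,"wz":0,"jaw":100}
    - {"x":0,"y":0,"z":0.92,"wx":0,"wy":0,"wz":0,"jaw":100}
    - {"x":0,"y":0,"z":0.92,"wx":0,"wy":0,"wz":0,"jaw":100}
    - {"x":0,"y":0,"z":0.92,"wx":0,"wy":0,"wz":0,"jaw":100}
    - {"x":0,"y":0,"z":0.92,"wx":0,"wy":0,"wz":0,"jaw":100}
    - {"x":0,"y":0,"z":0.92,"wx":0,"wy":0,"wz":0,"jaw":100}
    - {"x":0,"y":0,"z":0,"wx":0,"wy":0,"wz":0,"jaw":75}
    - {"x":0,"y":0,"z":0,"wx":0,"wy":0,"wz":0,"jaw":75}
    - {"x":0,"y":0,"z":0,"wx":0,"wy":0,"wz":0,"jaw":75}
  squeeze: 30

```text
time_s: 5.0
ee_pos: [0.5357, 0.0117, 0.1446]
eef_rot: [3.142, -0.002, -0.05]
force: [0.4, 0.2, 0.5]
grip_width: 0.0772
```

Run:
```python
from h import *
a=ctrl.camera('side')
o=ctrl.get_obs(); print(o['time_s'],o['ee_pos'],o['eef_rot'],o['force'],o['grip_width'])
cv2.imwrite('pics/side2.png',a);cv2.imwrite('pics/side2z.png',cv2.resize(a[150:300,280:400],(480,600),interpolation=cv2.INTER_CUBIC))
```

```text
5.05 [0.53579448 0.01173847 0.14472506] [-3.14157269e+00 -2.07648814e-03 -5.05014003e-02] [0.8720211  0.31321106 0.36579738] 0.0732098246422476
```

View pics/side2z.png

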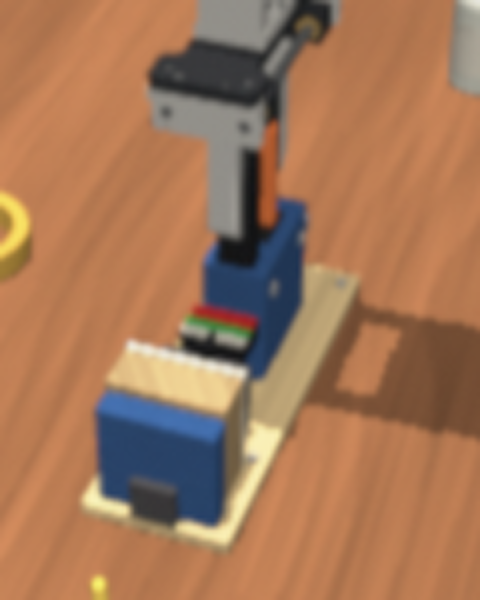

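carry_out:
  deltas:
    - {"x":0,"y":0,"z":0,"wx":0,"wy":0,"wz":0,"jaw":47}
    - {"x":0,"y":0,"z":0,"wx":0,"wy":0,"wz":0,"jaw":47}
    - {"x":0,"y":0,"z":0,"wx":0,"wy":0,"wz":0,"jaw":47}
    - {"x":0,"y":0,"z":0,"wx":0,"wy":0,"wz":0,"jaw":47}
    - {"x":0,"y":0,"z":0,"wx":0,"wy":0,"wz":0,"jaw":47}
    - {"x":0,"y":0,"z":0,"wx":0,"wy":0,"wz":0,"jaw":47}
    - {"x":0,"y":0,"z":0,"wx":0,"wy":0,"wz":0,"jaw":47}
  squeeze: 30

```text
time_s: 5.63
ee_pos: [0.5358, 0.0125, 0.1442]
eef_rot: [-3.141, -0.002, -0.05]
force: [1.1, 5.3, 4.4]
grip_width: 0.0462
```

Run:
```python
from h import *
a=ctrl.camera('side')
o=ctrl.get_obs(); print(o['time_s'],o['ee_pos'],o['eef_rot'],o['force'],o['grip_width'])
cv2.imwrite('pics/side3.png',a);cv2.imwrite('pics/side3z.png',cv2.resize(a[150:300,280:400],(480,600),interpolation=cv2.INTER_CUBIC))
```

```text
5.6833 [0.53574748 0.01253534 0.14414071] [-3.14086726e+00 -1.87824845e-03 -4.98036662e-02] [1.21011793 4.89238117 4.21249863] 0.04607520458801164
```

View pics/side3z.png

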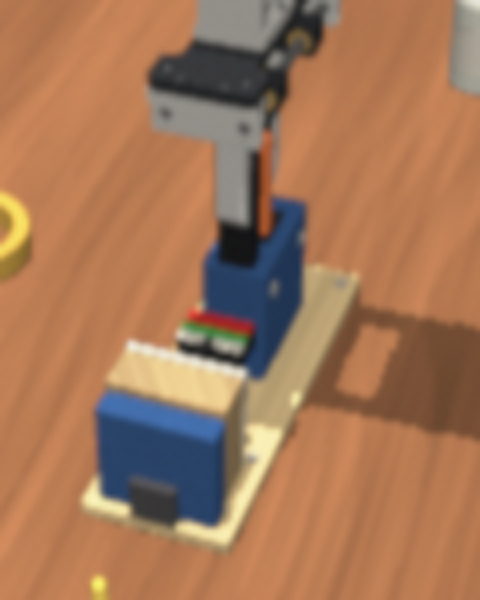

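carry_out:
  deltas:
    - {"x":0,"y":0,"z":0,"wx":0,"wy":0,"wz":0,"jaw":72}
    - {"x":0,"y":0,"z":0,"wx":0,"wy":0,"wz":0,"jaw":72}
    - {"x":0,"y":0,"z":0,"wx":0,"wy":0,"wz":0,"jaw":72}
    - {"x":0,"y":0,"z":0,"wx":0,"wy":0,"wz":0,"jaw":72}
    - {"x":0,"y":0,"z":0,"wx":0,"wy":0,"wz":0,"jaw":72}
    - {"x":0,"y":0,"z":0,"wx":0,"wy":0,"wz":0,"jaw":72}
  squeeze: 30

```text
time_s: 6.18
ee_pos: [0.5351, 0.0119, 0.1432]
eef_rot: [-3.141, 0.0, -0.05]
force: [0.2, 0.3, 0.2]
grip_width: 0.0672
```

```bash
cat >> h.py <<'E'
EY=np.array([.0514,.9987,0]);EX=np.array([.9987,-.0514,0]);O=np.array([.535,.006,0])
def warp(img,z,cam='side',x0=-.04,x1=.04,y0=.03,y1=.16,s=.00025):
    # rows: clamp y descending upward ; columns: clamp x
    W=int((x1-x0)/s);H=int((y1-y0)/s)
    src=np.float32([[0,0],[W,0],[W,H],[0,H]]); xy=[(x0,y0),(x1,y0),(x1,y1),(x0,y1)]
    dst=np.float32([proj(cam,O+x*EX+y*EY+np.array([0,0,z]))[::-1] for x,y in xy])
    M=cv2.getPerspectiveTransform(dst,src)
    return cv2.warpPerspective(img,M,(W,H),flags=cv2.INTER_CUBIC)
def look(tag):
    a=ctrl.camera('side'); o=ctrl.get_obs(); print(o['time_s'],o['ee_pos'],o['force'].round(1),o['grip_width'])
    cv2.imwrite(f'pics/{tag}.png',a)
    cv2.imwrite(f'pics/{tag}z.png',cv2.resize(a[210:270,300:370],(700,600),interpolation=cv2.INTER_CUBIC))
E
python3 - <<'E'
from h import *
look('side4')
# gauge height: compare side0 and top0 at several z
s=cv2.imread('pics/side0.png');t=cv2.imread('pics/top0.png')
for z in (.07,.08,.09):
  w=np.hstack([warp(s,z),warp(t,z,'top')]);cv2.imwrite(f'pics/w{int(z*1000)}.png',w)
ims=[cv2.imread(f'pics/w{k}.png')[:400] for k in (70,80,90)]
m=np.hstack(ims); print(m.shape); cv2.imwrite('pics/wcmp.png',cv2.resize(m,(800,int(800*m.shape[0]/m.shape[1]))))
E
```

```text
6.2333 [0.53516896 0.01195102 0.1431754 ] [ 0.2 -0.5  0.3] 0.06789790247040513
(400, 1920, 3)
```

View pics/side4z.png

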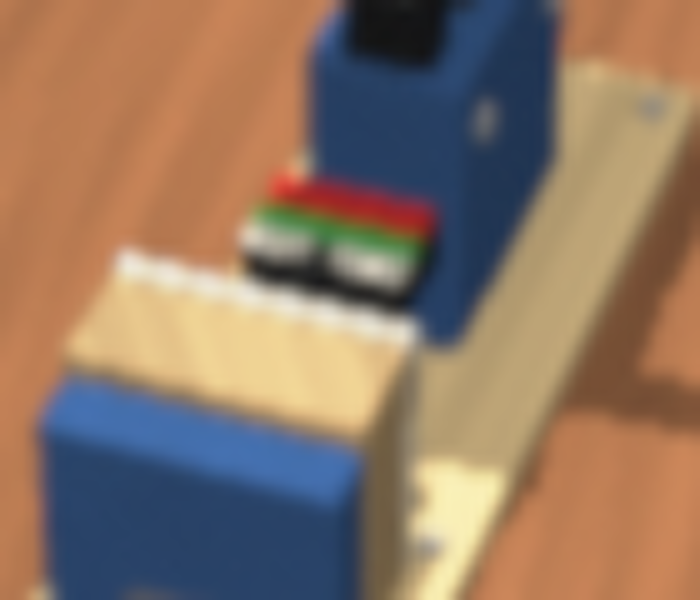

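View pics/wcmp.png

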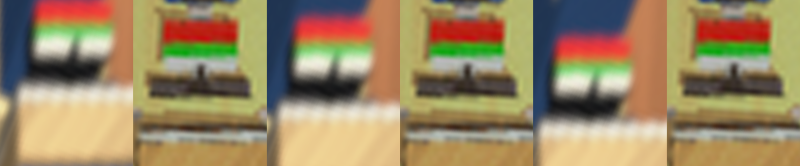

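```bash
cat >> h.py <<'E'
def gauge(img):
    w=warp(img,.083,x0=-.025,x1=.025).astype(float)
    b,g,r=[w[...,i] for i in range(3)]
    out=[]
    # red score = r-g ; off-pointer columns
    cols=list(range(30,75))+list(range(125,170))
    R=(r-np.maximum(g,b))[:, cols].mean(1); G=(g-np.maximum(r,b))[:,cols].mean(1)
    y=.03+np.arange(w.shape[0])*.00025
    wR=np.clip(R-25,0,None)*(y<.12);wG=np.clip(G-8,0,None)*(y<.13)
    yr=(wR*y).sum()/wR.sum(); yg=(wG*y).sum()/wG.sum()
    print('red ctr %.4f green ctr %.4f'%(yr,yg)); return yr,yg
E
python3 - <<'E'
from h import *
L=[]
for k in ('side0','side2','side3','side4'):
    a=cv2.imread(f'pics/{k}.png'); gauge(a); L.append(warp(a,.083,x0=-.025,x1=.025)[:400])
cv2.imwrite('pics/strip1.png',np.hstack(L))
E
```

```text
red ctr 0.0536 green ctr 0.0643
red ctr 0.0554 green ctr 0.0645
red ctr 0.0610 green ctr 0.0708
red ctr 0.0609 green ctr 0.0706
```

View pics/strip1.png

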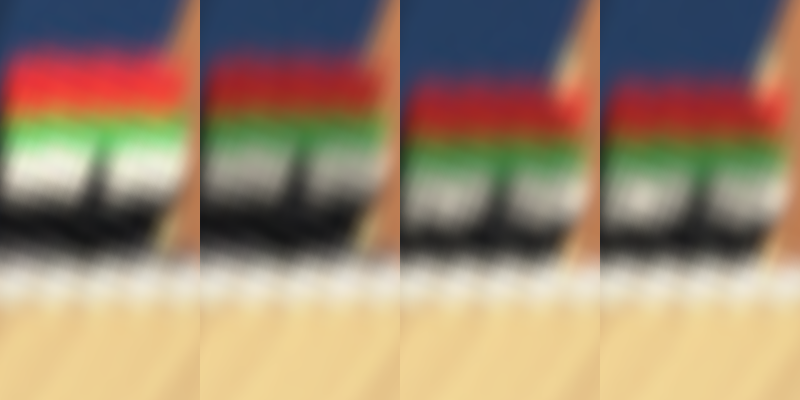

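carry_out:
  deltas:
    - {"x":0,"y":0,"z":0,"wx":0,"wy":0,"wz":0,"jaw":47}
    - {"x":0,"y":0,"z":0,"wx":0,"wy":0,"wz":0,"jaw":47}
    - {"x":0,"y":0,"z":0,"wx":0,"wy":0,"wz":0,"jaw":47}
    - {"x":0,"y":0,"z":0,"wx":0,"wy":0,"wz":0,"jaw":47}
    - {"x":0,"y":0,"z":0,"wx":0,"wy":0,"wz":0,"jaw":47}
    - {"x":0,"y":0,"z":0,"wx":0,"wy":0,"wz":0,"jaw":47}
  squeeze: 30

```text
time_s: 6.73
ee_pos: [0.5352, 0.0125, 0.1431]
eef_rot: [-3.141, 0.0, -0.05]
force: [1.0, 5.5, -1.4]
grip_width: 0.0461
```

Run:
```python
from h import *
look('side5')
L=[]
for k in ('side0','side2','side3','side5'):
    a=cv2.imread(f'pics/{k}.png'); gauge(a); L.append(warp(a,.083,x0=-.025,x1=.025)[:400])
cv2.imwrite('pics/strip2.png',np.hstack(L))
```

```text
6.7833 [0.53521712 0.0125719  0.14307397] [ 2.3  5.3 -2.5] 0.04604544481773013
red ctr 0.0536 green ctr 0.0643
red ctr 0.0554 green ctr 0.0645
red ctr 0.0610 green ctr 0.0708
red ctr 0.0689 green ctr 0.0784
```

View pics/strip2.png

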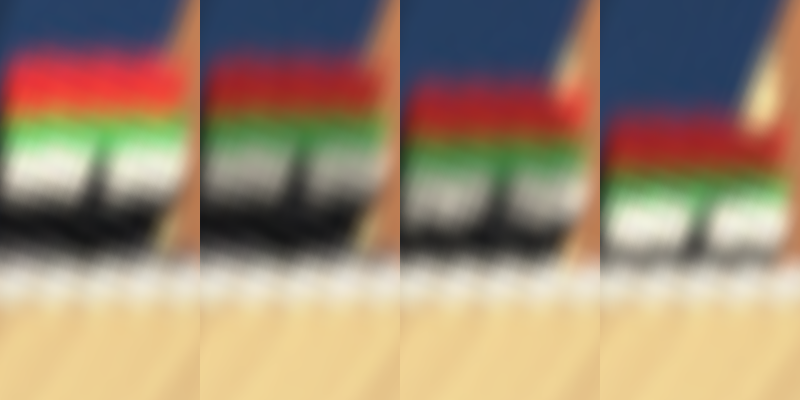

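View pics/side5z.png

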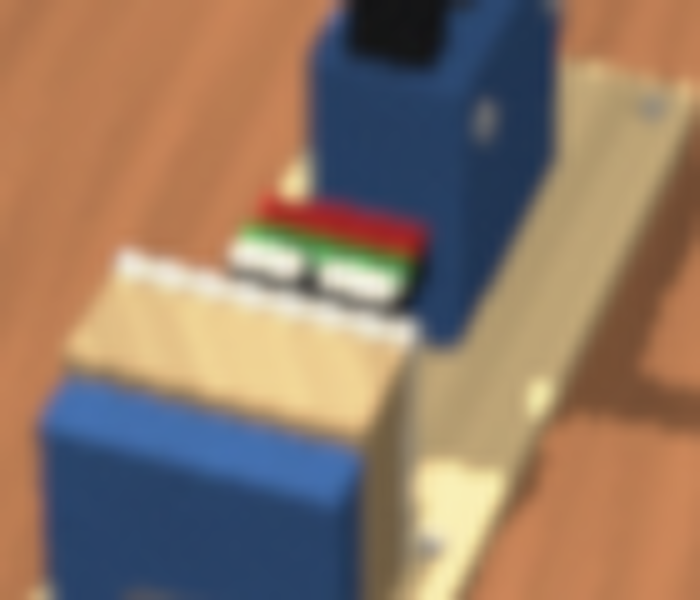

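carry_out:
  deltas:
    - {"x":0,"y":0,"z":0,"wx":0,"wy":0,"wz":0,"jaw":72}
    - {"x":0,"y":0,"z":0,"wx":0,"wy":0,"wz":0,"jaw":72}
    - {"x":0,"y":0,"z":0,"wx":0,"wy":0,"wz":0,"jaw":72}
    - {"x":0,"y":0,"z":0,"wx":0,"wy":0,"wz":0,"jaw":72}
    - {"x":0,"y":0,"z":0,"wx":0,"wy":0,"wz":0,"jaw":72}
    - {"x":0,"y":0,"z":0,"wx":0,"wy":0,"wz":0,"jaw":72}
    - {"x":0,"y":0,"z":0,"wx":0,"wy":0,"wz":0,"jaw":47}
    - {"x":0,"y":0,"z":0,"wx":0,"wy":0,"wz":0,"jaw":47}
    - {"x":0,"y":0,"z":0,"wx":0,"wy":0,"wz":0,"jaw":47}
    - {"x":0,"y":0,"z":0,"wx":0,"wy":0,"wz":0,"jaw":47}
    - {"x":0,"y":0,"z":0,"wx":0,"wy":0,"wz":0,"jaw":47}
    - {"x":0,"y":0,"z":0,"wx":0,"wy":0,"wz":0,"jaw":47}
  squeeze: 30

```text
time_s: 7.78
ee_pos: [0.5353, 0.0126, 0.1432]
eef_rot: [-3.141, -0.0, -0.05]
force: [1.8, 6.0, -1.5]
grip_width: 0.0461
```

Run:
```python
from h import *
look('side6')
t=ctrl.camera('top'); cv2.imwrite('pics/top6.png',t);cv2.imwrite('pics/top6z.png',cv2.resize(t[190:270,260:380],(720,480),interpolation=cv2.INTER_CUBIC))
L=[]
for k in ('side2','side3','side5','side6'):
    a=cv2.imread(f'pics/{k}.png'); gauge(a); L.append(warp(a,.083,x0=-.025,x1=.025)[:400])
cv2.imwrite('pics/strip3.png',np.hstack(L))
```

```text
7.8333 [0.53529857 0.01256176 0.14321333] [ 1.4  5.2 -0.8] 0.046124474186017235
red ctr 0.0554 green ctr 0.0645
red ctr 0.0610 green ctr 0.0708
red ctr 0.0689 green ctr 0.0784
red ctr 0.0754 green ctr 0.0853
```

View pics/strip3.png

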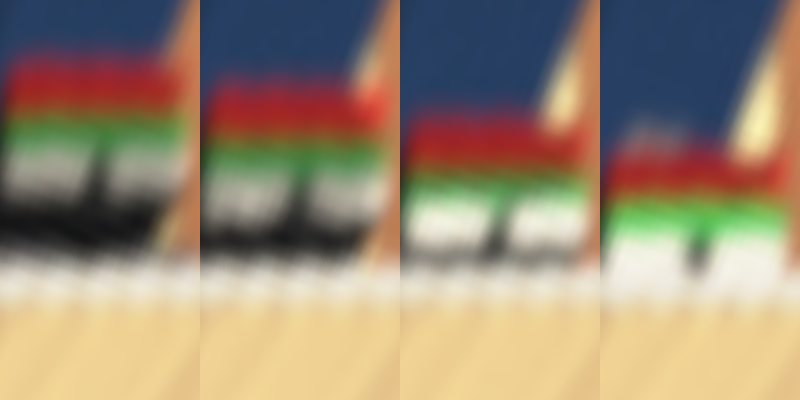

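View pics/side6z.png

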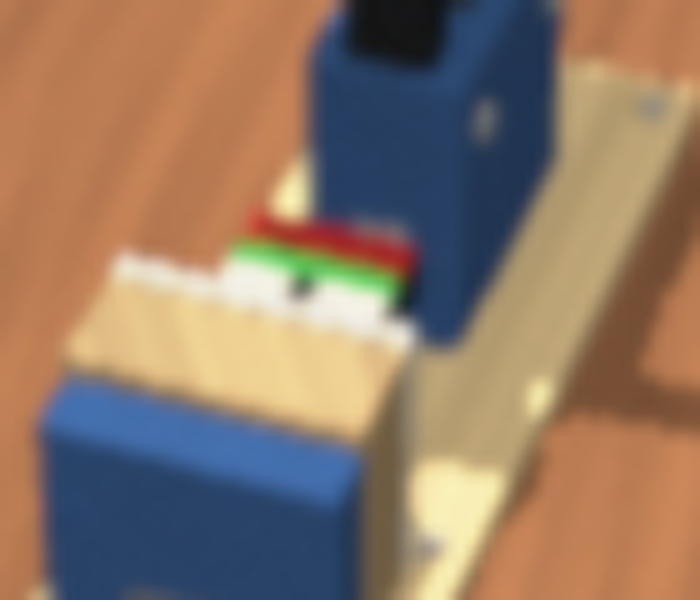

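View pics/top6z.png

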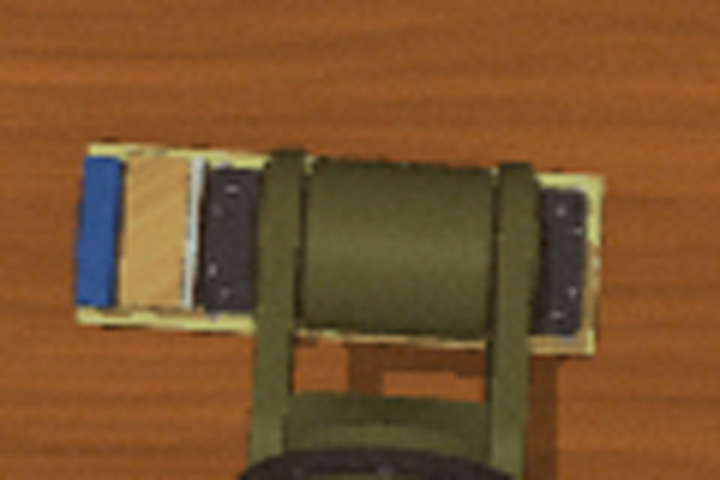

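carry_out:
  deltas:
    - {"x":0,"y":0,"z":0,"wx":0,"wy":0,"wz":0,"jaw":72}
    - {"x":0,"y":0,"z":0,"wx":0,"wy":0,"wz":0,"jaw":72}
    - {"x":0,"y":0,"z":0,"wx":0,"wy":0,"wz":0,"jaw":72}
    - {"x":0,"y":0,"z":0,"wx":0,"wy":0,"wz":0,"jaw":72}
    - {"x":0,"y":0,"z":0,"wx":0,"wy":0,"wz":0,"jaw":72}
    - {"x":0,"y":0,"z":0,"wx":0,"wy":0,"wz":0,"jaw":72}
    - {"x":0,"y":0,"z":0,"wx":0,"wy":0,"wz":0,"jaw":47}
    - {"x":0,"y":0,"z":0,"wx":0,"wy":0,"wz":0,"jaw":47}
    - {"x":0,"y":0,"z":0,"wx":0,"wy":0,"wz":0,"jaw":47}
    - {"x":0,"y":0,"z":0,"wx":0,"wy":0,"wz":0,"jaw":47}
    - {"x":0,"y":0,"z":0,"wx":0,"wy":0,"wz":0,"jaw":47}
    - {"x":0,"y":0,"z":0,"wx":0,"wy":0,"wz":0,"jaw":47}
  squeeze: 30

```text
time_s: 8.88
ee_pos: [0.5353, 0.0125, 0.1431]
eef_rot: [-3.141, -0.0, -0.05]
force: [1.7, 6.8, -1.8]
grip_width: 0.0456
```

Run:
```python
from h import *
look('side7')
L=[]
t0=cv2.imread('pics/side6.png')[245:275,300:345]
for k in ('side3','side5','side6','side7'):
    a=cv2.imread(f'pics/{k}.png'); gauge(a); L.append(warp(a,.083,x0=-.025,x1=.025)[:400])
    f=np.float32(cv2.cvtColor(a,cv2.COLOR_BGR2GRAY)); b=np.float32(cv2.cvtColor(cv2.imread('pics/side3.png'),cv2.COLOR_BGR2GRAY))
    print('stop/panel shift',cv2.phaseCorrelate(b[238:256,308:338].copy(),f[238:256,308:338].copy()))
cv2.imwrite('pics/strip4.png',np.hstack(L))
```

```text
8.9333 [0.5352695  0.01259079 0.14315786] [ 1.1  5.2 -2.3] 0.04593736296430558
red ctr 0.0610 green ctr 0.0708
stop/panel shift ((0.0, 0.0), 1.0)
red ctr 0.0689 green ctr 0.0784
stop/panel shift ((-0.0023139593115608648, 0.9865406890340029), 0.8260674723872432)
red ctr 0.0754 green ctr 0.0853
stop/panel shift ((-4.960790624356591, -0.40260053383877015), 0.3086803939607408)
red ctr 0.0825 green ctr 0.0937
stop/panel shift ((-0.38491004953742447, -0.20910408381853074), 0.6572506189346313)
```

View pics/strip4.png

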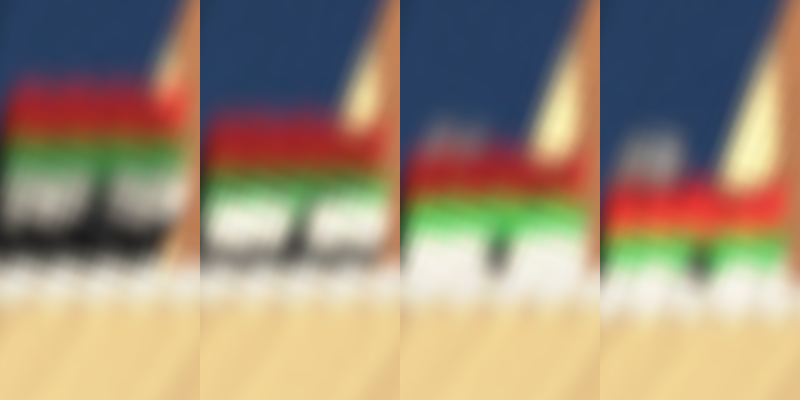

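View pics/side7z.png

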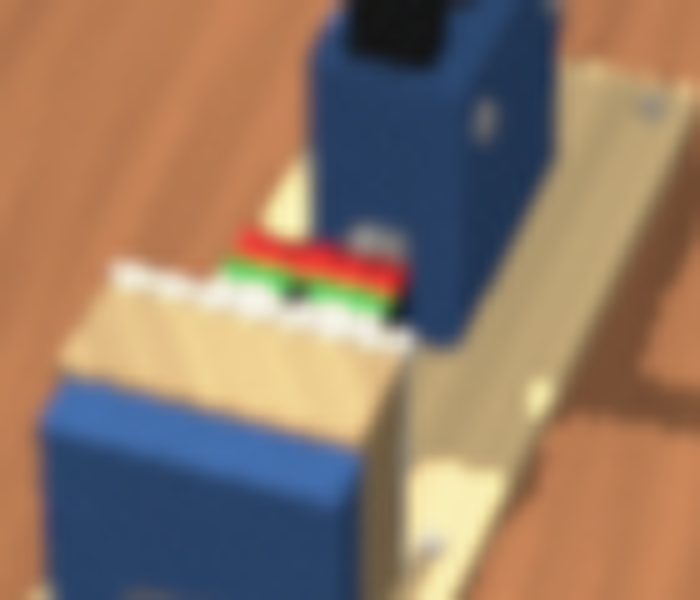

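```bash
python3 - <<'E'
from h import *
out=[]
for k in ('side2','side3','side5','side6','side7'):
    a=cv2.imread(f'pics/{k}.png'); w=warp(a,.083,x0=-.025,x1=.025).astype(float)
    off=(w[:,60:75].mean(1)+w[:,125:140].mean(1))/2
    c=w[:,92:108].mean(1) 
    y=30+np.arange(len(off))*.25
    # ratio darkness using green channel
    D=1-c[:,1]/off[:,1]
    # R-G boundary: zero crossing of (r-g) in off
    rg=off[:,2]-off[:,1]
    i=np.argmax(rg[:300]*(y[:300]<95)); j=i
    while rg[j]>0: j+=1
    yb=y[j-1]+.25*rg[j-1]/(rg[j-1]-rg[j])
    # same at centre columns
    # green saturation end: (g - (r+b)/2)
    print(k,'RG boundary %.2f'%yb)
    for yy in np.arange(-3,16,1): 
        q=yb+yy; print('%+d:%.2f'%(yy,np.interp(q,y,D)),end=' ')
    print()
E
python3 - <<'E'
import sys;sys.path.insert(0,'.')
from h import *
L=[]
for k in ('side5','side6','side7'):
    a=cv2.imread(f'pics/{k}.png')[222:250,318:345]
    L.append(cv2.resize(a,None,fx=9.8,fy=9.8*2,interpolation=cv2.INTER_NEAREST))
m=np.hstack(L);print(m.shape);cv2.imwrite('pics/raw7.png',m)
E
```

```text
side2 RG boundary 59.67
-3:0.02 -2:0.02 -1:0.00 +0:0.01 +1:0.02 +2:0.04 +3:0.04 +4:0.06 +5:0.09 +6:0.14 +7:0.18 +8:0.23 +9:0.28 +10:0.33 +11:0.37 +12:0.41 +13:0.44 +14:0.46 +15:0.46 
side3 RG boundary 65.97
-3:-0.00 -2:-0.00 -1:0.02 +0:0.03 +1:0.03 +2:0.02 +3:0.04 +4:0.07 +5:0.10 +6:0.14 +7:0.19 +8:0.24 +9:0.29 +10:0.34 +11:0.39 +12:0.43 +13:0.46 +14:0.49 +15:0.52 
side5 RG boundary 73.90
-3:-0.00 -2:-0.04 -1:-0.02 +0:-0.01 +1:-0.00 +2:-0.02 +3:0.00 +4:0.04 +5:0.09 +6:0.13 +7:0.18 +8:0.24 +9:0.28 +10:0.33 +11:0.37 +12:0.40 +13:0.43 +14:0.46 +15:0.48 
side6 RG boundary 79.96
-3:-0.14 -2:-0.10 -1:-0.07 +0:-0.07 +1:-0.05 +2:-0.02 +3:0.02 +4:0.04 +5:0.07 +6:0.11 +7:0.16 +8:0.22 +9:0.28 +10:0.34 +11:0.39 +12:0.42 +13:0.44 +14:0.43 +15:0.41 
side7 RG boundary 89.24
-3:0.10 -2:0.13 -1:0.16 +0:0.19 +1:0.25 +2:0.30 +3:0.34 +4:0.38 +5:0.42 +6:0.45 +7:0.45 +8:0.42 +9:0.38 +10:0.33 +11:0.26 +12:0.20 +13:0.15 +14:0.11 +15:0.07 
(549, 795, 3)
```

View pics/raw7.png

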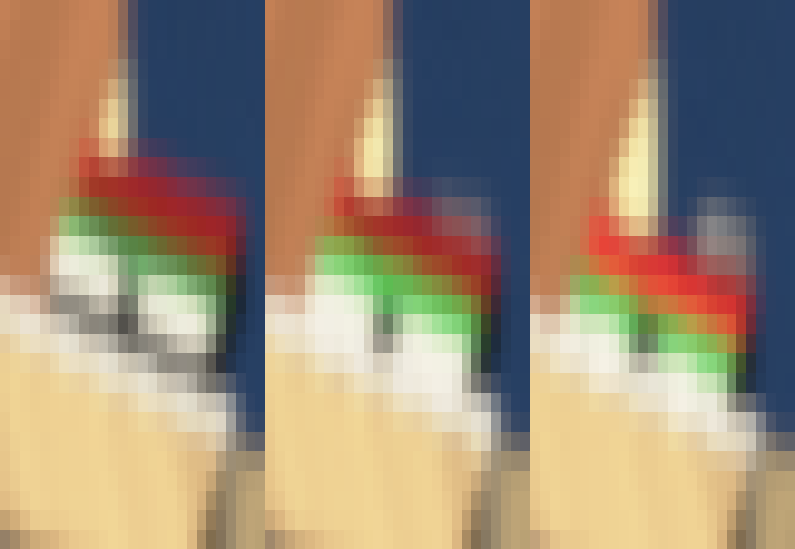

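Run:
```python
from h import *
for k in ('side0','side2','side3','side4','side5','side6','side7'):
    a=cv2.imread(f'pics/{k}.png'); w=warp(a,.092,x0=-.04,x1=.04,y0=.08,y1=.17).astype(float)
    y=80+np.arange(w.shape[0])*.25
    es=[];fs=[]
    for c0 in range(40,280,20):
        p=w[:,c0:c0+20].mean(1)
        b=p[:,0]  # blue: white ~220 , wood ~130, stop blue ~ 
        rb=p[:,2]-p[:,0]
        # white->wood: rb rises from ~0 to ~100; first crossing of 45 after y>100
        i=np.where((rb[:-1]<50)&(rb[1:]>=50)&(y[:-1]>98)&(y[:-1]<130))[0]
        j=np.where((rb[:-1]>0)&(rb[1:]<=0)&(y[:-1]>130))[0]
        es.append(y[i[-1]] if len(i) else np.nan); fs.append(y[j[0]] if len(j) else np.nan)
    print(k,'white/wood %.2f'%np.nanmean(es),'wood/stop %.2f'%np.nanmean(fs),np.round(es,1))
```

```text
side0 white/wood 114.12 wood/stop 153.42 [114.2 114.  114.  114.  114.  114.2 114.  114.5 113.8 114.5 113.8 114.5]
side2 white/wood 114.21 wood/stop 153.42 [114.5 114.  114.2 114.2 114.  114.2 114.  114.5 114.  114.5 113.8 114.5]
side3 white/wood 114.12 wood/stop 153.42 [114.2 114.  114.  114.  114.  114.2 114.  114.2 113.8 114.5 114.  114.5]
side4 white/wood 114.10 wood/stop 153.42 [114.2 114.  114.  114.  114.  114.2 114.  114.2 113.8 114.5 113.8 114.5]
side5 white/wood 114.10 wood/stop 153.42 [114.2 114.  114.  114.  114.  114.2 114.  114.5 113.8 114.2 113.8 114.5]
side6 white/wood 115.08 wood/stop 153.52 [115.  115.2 114.8 115.2 114.8 115.2 115.  115.5 115.  115.2 115.  115. ]
side7 white/wood 118.04 wood/stop 154.27 [118.2 117.8 118.2 117.8 118.2 117.8 118.2 118.2 118.  118.  117.8 118.2]
```

Run:
```python
from h import *
look('side8'); gauge(cv2.imread('pics/side8.png'))
print(ctrl.hand_in())
```

```text
8.9833 [0.53525084 0.01259326 0.14315111] [ 1.1  5.6 -2.2] 0.0458062982670992
red ctr 0.0825 green ctr 0.0937
the job is handed in; nothing more can be done
None
```

I pumped the orange trigger four full times from above, letting it come back fully between squeezes. I then handed the job in at about 9 s, with the trigger still held fully squeezed. The jaw reads about 46 mm, against 46.5 mm stated for a full squeeze.

- **Panel:** the last side view shows it pushed about 4 mm up to the end stop, and nothing else in the picture had moved.
- **Gauge:** my estimate is that the shoe is pushed back about 5 to 7 mm, inside the green band of 4.5 to 13 mm and clear of the red.
- **Two checks:** the ram and panel travel gave 5 mm or a little more. The pointer's shift over the gauge gave about 7 mm. They differ by about 2 mm, but both are in the green.
- **What I could not check:** the gripper hid the gauge from the top camera. The pointer was therefore read only from the slanted side view, where a pixel is about 2 mm. If the lower figure is right, the pointer is only about 0.5 mm inside the green.
- **Forces:** the largest I read at the tool was under 10 N.

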